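# Pop the powder compact out of its feeder and trap it

### The arm

A 6-joint arm with a two-finger parallel gripper is mounted at the origin on the work surface. World frame = base frame: x ahead of the robot, y to its left, z up, the work surface at z = 0. Lengths are in m, angles in rad, forces in N, time in s.
With the tool pointing down it reaches from about 0.425 to 0.95 m from the base axis. Payload 3.5 kg.
Tool frame: the origin (TCP) lies on the centre line of the jaws, within the pads' length; the fingertips stand 11 mm ahead of it and the grasp point (between the pads) lies 8 mm behind it; z points along the fingers, y is the line along which they close (so a half turn about z gives the same grasp; the last joint's range is limited). The gripper opens to 85 mm and grips with 20 to 120 N. Pads are 22 mm wide; open, the fingers measure 114 mm over their backs; the gripper's body (76 mm by 85 mm) begins 54 mm behind the grasp point. The pads swing forward as they close: fully open they stand 13 mm farther back than shut.
Start: joints at [-1.43, 0.286, 1.577, -0, 1.279, -0.15], TCP at [0.194, -0.647, 0.242] pointing down, gripper open.
Joint ranges: [-2.77, 2.77], [-0.9, 2.22], [0.21, 2.48], [-1.53, 4.67], [0.24, 2.81], [-2.84, 2.84]. Speed limits (rad/s): [2.79, 2.79, 3.14, 3.14, 3.14, 3.14].

### API

Orientations are given as a unit quaternion [x, y, z, w].
In Python, from plant import ctrl gives the robot as it stands.
- The arm moves only by the tool step_arm, never from a script. Its argument "motion" is a list of rows, each an object with "offset": the shift along the tool's x, y, z in m, a list of three; "twist": the turn about the tool's z in degrees. A call has 1 to 12 rows; each row is the pose to reach, as a shift and turn from the pose commanded when the call began, along the tool's axes at that moment; what a row does not reach only later rows make up. A row lasts 1/10 s, in which the tool goes at most 50 mm and 8.59 degrees, less where a joint would pass 70% of its speed; a pose out of reach is approached as far as the arm can. A call with a gripper value outside its range is refused whole. "gripper" is the finger opening in m, from 0 to 0.0854, set as the call begins (left out, the last holds). The fingers move at their own pace and stop on an object; "grip_force" is the grip in N (left out, the last holds). Time passes only in rows, so rows that repeat a pose let the fingers close. It gives the time, the measured TCP pose, the force, the opening and the grip force at its end, in the units of the state.
- ctrl.get_state(): the state, without advancing time (a new reading comes with each control period).
- ctrl.read_camera(name): name is "side" or "top" or "wrist"; returns the picture (400x640x3 uint8, blue, green, red); there is no depth.
- ctrl.calibration(name): a dict with "fx", "fy", "cx", "cy" (pixels), "cam_to_world" (4x4, takes a point from camera to world coordinates). Camera axes: x right, y up, looking along -z (the intrinsics and any distortion apply to the point x, -y, -z); pixel columns grow to the right and rows downward; lengths in m; the calibration is good to about 2 mm. The wrist camera is an equidistant fisheye: a pixel r from the principal point sees the ray r / f radians off the axis. A picture is of the moment at which its call begins: read the wrist's pose just before it. calibration takes no time and is no camera call; for the wrist camera it gives the pose at the moment of the call.
- ctrl.sign_off(): hands the job in; it is judged then, once.
The state is a dict: "time": time; "qpos": joint angles; "dq": joint speeds; "joint_efforts": joint torques, N m; "eef_pos": TCP position; "tcp_rot": TCP orientation; "contact_force": force on the tool from outside, world axes, zero at the start; "wrist_torque": the same for the moment, N m; "opening": opening from 0.0 (shut) to 1.0 (fully open); "finger_force": force on a finger pad.
Only numpy, scipy, OpenCV 4.12 (cv2) and the standard library are available. Lean on these libraries where they do the work, as an engineer would, in place of code of your own. Each camera call takes 0.05 s, during which the arm holds its last target. There are 200 camera calls.

### The job

Press the feeder's key right down with one finger so that the powder compact pops out of its bay, and with the other finger stop the compact on the runway before it slides away off the open end. Nothing is grasped or lifted, and the other things on the dressing table are left where they are. Finish while still holding: one finger keeping the key down, the compact lying flat on the runway and resting against the other finger.

Things in the scene. Friction and masses are not known exactly. Their poses are not given: they have to be found in the camera images.
- feeder: Compact feeder, fixed: white base, origin on the table under trap_point, z up. Its level slippery runway lies along x, floor 30 mm above the table, from the open front end (x = -75 mm) to the bay and back wall (x = 124 mm). The compact is thrown to -x. Runway 62 mm wide inside; clear side walls 3 mm thick, 12 mm above its floor. A ledge (y 34 to 72, x -22 to 50 mm, 32 mm high) carries the key.
- trap_point (a point): Point on the runway floor, midway across it, beside the middle of the key and in the compact's path: x = y = 0, z = 30 mm of the feeder, with its axes.
- key_top (a point): Centre of the top of the key (moves with it): an aluminium block 30 x 30 mm beside the runway, at x = 0, y = 53 mm of the feeder (spans y 38 to 68). Up, its top is 46 mm above the table and 16 mm above the runway floor; fully pressed it is 5 mm above the runway floor.
- key (a joint): Travel of the key, m: 0 up, 0.011 fully down; springs back when let go (1.6 N at first, 5 N at the bottom). The stop lets the compact go at about 0.008; it is then thrown out at up to about 1 m/s, going 35 mm in about 0.1 s.
- stop_top (a point): Middle of the top edge of the stop: a metal tab across the runway in front of the compact, 50 mm wide, x 41 to 45 mm of the feeder, 8 mm above the runway floor; it is one piece with the key and sinks into the floor with it.
- pusher_face (a point): Centre of the front face of the spring pusher, a steel plate 44 mm wide, 17 mm high, behind the compact (x = 104 mm of the feeder when loaded). It pushes to -x with 1.6 N at home, falling to 0.8 N after its full stroke of 100 mm.
- compact_center (a point): Centre (half-way up) of the powder compact: a square black plastic case 58 x 58 x 20 mm, about 90 g, loose on the runway floor, edges along the feeder's axes. Home in the bay: centre at x = 74.5 mm, front face at x = 45.5 mm of the feeder. Past the open end it drops to the table.
- compact: The same powder compact; origin at the centre of its underside.
- clipper: Bystander, loose: steel nail clipper, 60 x 12 x 10 mm, lying flat; origin at its underside.
- trinket_pot: Bystander, loose: turquoise ceramic trinket pot with its lid on, 72 mm across, 75 mm high; origin at its underside.
- hairbrush: Bystander, loose: round-headed wooden hairbrush lying flat, 190 mm long along its x, 26 mm high; origin at its underside.
- red_mirror: Bystander, loose: folded red plastic hand mirror lying flat, 90 mm across, 14 mm high; origin at its underside.
- perfume: Bystander, loose: amber glass perfume bottle, 40 mm across, 85 mm high; origin at its underside.
- cream_jar: Bystander, loose: white cream jar, 56 mm across, 45 mm high; origin at its underside.
- lipstick: Bystander, loose: closed brass lipstick, standing, 19 mm across, 68 mm high; origin at its underside.
Things that resemble listed ones, but are neither listed nor needed, are in the scene too. What is meant by the compact is not blue, and is the smaller of those in its own colour.

How it is judged:
By the outcome, as a careful person would: the job done as asked, in the order asked, and still so for the second after the job is handed in, while the arm keeps its last pose, push and grip.
It also fails if it takes over 32 s, if anything falls off the work surface, if the arm or the gripper's body presses on something with over 40 N, if the wrist force passes 120 N, or if a joint passes its speed limit or range.

## Working session

There is one attempt and no reset: what is moved stays moved. The work goes in short steps, Python scripts to look and compute and a tool call to move; the robot and the scene stay as the last step left them, time stands still between calls to the robot, and variables do not carry over. Pictures are saved under pics/ and viewed, at most 10 in all, crops included, and the job is handed in when it is done.

Besides the shell and the picture viewer there is one more tool, called after "Request:" as name([rows], argument=value, ...), one row to a line, values as JSON. step_arm: Moves the arm, as the interface text tells. Its arguments: {"type":"object","properties":{"motion":{"type":"array"},"gripper":{"type":"number"},"grip_force":{"type":"number"}},"required":["motion"]}

```bash
mkdir -p pics; cat > h.py <<'E'
import numpy as np,cv2
from plant import ctrl
from scipy.spatial.transform import Rotation as R
def ray(n,u,v,c=None):
    c=c or ctrl.calibration(n);M=np.array(c["cam_to_world"])
    x=(u-c["cx"])/c["fx"];y=(v-c["cy"])/c["fy"]
    if n=="wrist":
        r=np.hypot(x,y);s=np.sin(r)/max(r,1e-9);d=np.array([x*s,-y*s,-np.cos(r)])
    else: d=np.array([x,-y,-1])
    return M[:3,3],M[:3,:3]@d
def onz(n,u,v,z,c=None):
    o,d=ray(n,u,v,c);return o+d*(z-o[2])/d[2]
def pix(n,p,c=None):
    c=c or ctrl.calibration(n);M=np.array(c["cam_to_world"]);q=M[:3,:3].T@(np.array(p)-M[:3,3])
    return c["cx"]-c["fx"]*q[0]/q[2],c["cy"]+c["fy"]*q[1]/q[2]
E
python3 - <<'E'
from h import *
for n in("top","side","wrist"):
    cv2.imwrite(f"pics/{n}0.png",ctrl.read_camera(n)); c=ctrl.calibration(n);print(n,{k:np.round(v,3).tolist() if k=="cam_to_world" else v for k,v in c.items()})
print(ctrl.get_state())
E
```

```text
top {'fx': 380.0684135243404, 'fy': 380.0684135243404, 'cx': 314.21965464595263, 'cy': 201.50903339507514, 'cam_to_world': [[-0.013, 0.991, -0.134, 0.512], [-0.999, -0.018, -0.036, 0.038], [-0.038, 0.133, 0.99, 0.893], [0.0, 0.0, 0.0, 1.0]]}
side {'fx': 382.6021645410471, 'fy': 382.6021645410471, 'cx': 322.61591936105754, 'cy': 203.47044833778097, 'cam_to_world': [[0.847, 0.412, -0.338, 0.309], [-0.532, 0.669, -0.518, -0.391], [0.013, 0.618, 0.786, 0.719], [0.0, 0.0, 0.0, 1.0]]}
wrist {'fx': 309.70691628693146, 'fy': 309.70691628693146, 'cx': 321.7066494917101, 'cy': 197.47396149526583, 'cam_to_world': [[0.287, 0.905, 0.315, 0.274], [-0.958, 0.271, 0.093, -0.623], [-0.002, -0.328, 0.945, 0.375], [0.0, 0.0, 0.0, 1.0]]}
{'time': 0.15, 'qpos': array([-1.43002977e+00,  2.87029518e-01,  1.57783203e+00,  6.56283867e-06,
        1.27859143e+00, -1.49960521e-01]), 'dq': array([-0.00045701, -0.00023719, -0.00460986, -0.00077933, -0.00115317,
        0.00163112]), 'joint_efforts': array([-4.24193468e-04, -4.06606364e+01, -2.93139392e+01, -1.46854559e-04,
        3.94963834e-03,  1.71033628e-05]), 'eef_pos': array([ 0.19347456, -0.64617232,  0.2412247 ]), 'tcp_rot': array([ 9.89453021e-01,  1.44851142e-01,  7.41733254e-06, -9.30137595e-04]), 'contact_force': array([-0.86921877,  0.83844131,  0.07605395]), 'wrist_torque': array([ 0.01034729, -0.001475  ,  0.00141008]), 'finger_force': 0.0, 'opening': 0.9996799329247296}
```

View pics/top0.png

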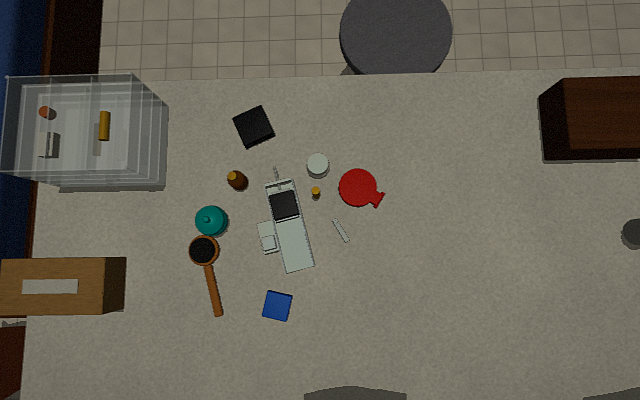

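View pics/side0.png

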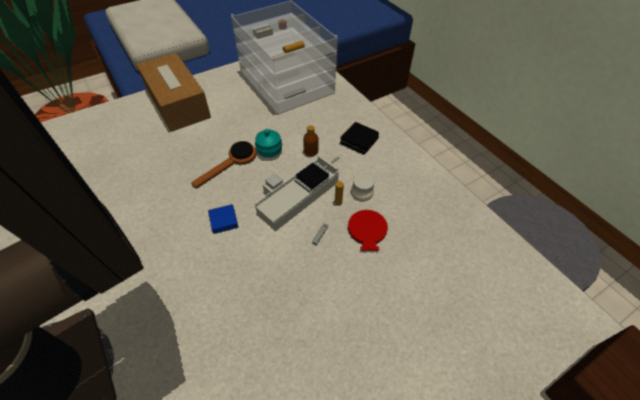

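Top: candidates for the compact are black (284,205) in the feeder, a larger black case at (253,127), and a blue case at (277,305). I choose (284,205): not blue, the smaller black one, and in the bay. The key is at (268,241) and the open end at about (300,270). In the side view the feeder is at (298,190), with the compact at (312,175) and the key at (274,184).

```bash
python3 - <<'E'
from h import *
t=cv2.imread("pics/top0.png");s=cv2.imread("pics/side0.png")
a=cv2.resize(t[165:285,240:330],None,fx=4.4,fy=4.4,interpolation=cv2.INTER_CUBIC)
b=cv2.resize(s[145:240,245:350],None,fx=3.8,fy=3.8,interpolation=cv2.INTER_CUBIC)
o=np.zeros((530,800,3),np.uint8);o[:a.shape[0],:a.shape[1]]=a;o[:b.shape[0],400:400+b.shape[1]]=b[:,:400]
cv2.imwrite("pics/crop1.png",o)
for n,u,v,z in(("top",284,205,.05),("top",268,241,.046),("top",300,271,.042),("top",253,127,.02)):print(u,v,onz(n,u,v,z))
E
```

```text
284 205 [0.61956048 0.13636788 0.05      ]
268 241 [0.53982941 0.17285717 0.046     ]
300 271 [0.47295541 0.1022219  0.042     ]
253 127 [0.81317686 0.21395063 0.02      ]
```

View pics/crop1.png

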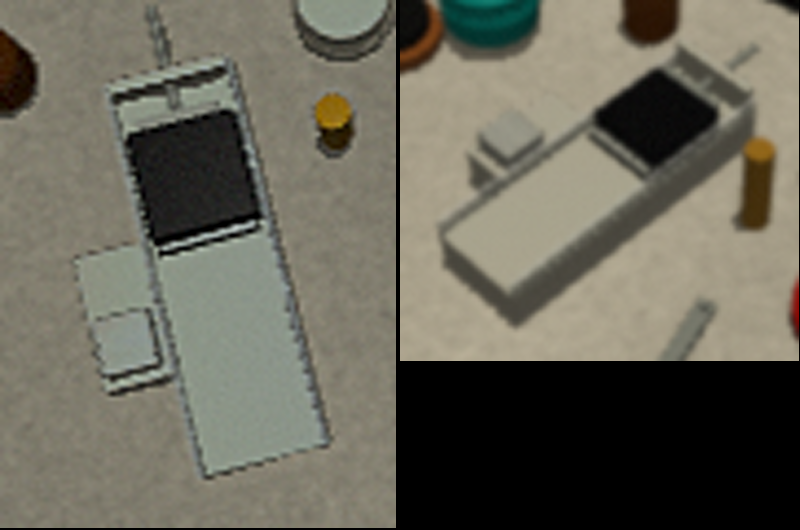

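The crop confirms the chosen compact: black, square, behind the stop at crop (195,175). The key is at crop (127,342), left of the runway, i.e. on the robot's +y side. Next I fit the feeder pose from the corners.

```bash
cat >> h.py <<'E'
def fit(F,W):
    F=np.array(F);W=np.array(W)[:,:2];a=F-F.mean(0);b=W-W.mean(0)
    th=np.arctan2((a[:,0]*b[:,1]-a[:,1]*b[:,0]).sum(),(a*b).sum());Rm=np.array([[np.cos(th),-np.sin(th)],[np.sin(th),np.cos(th)]])
    t=W.mean(0)-Rm@F.mean(0);return th,Rm,t,W-(F@Rm.T+t)
def goal(th,Rm,t,f=(0,.0265)):
    s=ctrl.get_state();r=R.from_quat(s["tcp_rot"]).as_matrix();g=Rm@np.array(f)+t
    d=np.array([*g,0])-s["eef_pos"];d[2]=0
    print("goal",g,"yaw feeder",np.degrees(th),"tool yaw",np.degrees(np.arctan2(r[1,0],r[0,0])),"tool offset",r.T@d,"tcp",s["eef_pos"],"q",np.round(s["qpos"],3),"t",s["time"])
E
python3 - <<'E'
from h import *
P=[(205,478,-75,34,42),(330,443,-75,-34,42),(107,88,124,34,47),(232,60,124,-34,47),(125,342,0,53,46)]
W=[onz("top",240+(u+.5)/4.4-.5,165+(v+.5)/4.4-.5,z/1e3) for u,v,x,y,z in P]
r=fit([(p[2]/1e3,p[3]/1e3) for p in P],W);print(r[3]*1e3,r[2]);goal(*r[:3])
E
```

```text
[[-1.85092567 -2.35176918]
 [-1.5042036   0.59664401]
 [ 3.96669107 -0.35153955]
 [ 1.08385351  0.85394096]
 [-1.69541531  1.25272376]] [0.55121128 0.12007931]
goal [0.54488079 0.14581206] yaw feeder 13.82084114426411 tool yaw 16.65731083688993 tool offset [ 0.5636797  -0.65801894  0.00136994] tcp [ 0.19347456 -0.64617232  0.2412247 ] q [-1.43   0.287  1.578  0.     1.279 -0.15 ] t 0.15
```

Request:
step_arm([
  {"offset": [0.3,-0.25,0],"twist": 0},
  {"offset": [0.3,-0.25,0],"twist": 0},
  {"offset": [0.3,-0.25,0],"twist": 0},
  {"offset": [0.3,-0.25,0],"twist": 0},
  {"offset": [0.3,-0.25,0],"twist": 0},
  {"offset": [0.3,-0.25,0],"twist": 0},
  {"offset": [0.3,-0.25,0],"twist": 0},
  {"offset": [0.3,-0.25,0],"twist": 0},
  {"offset": [0.564,-0.658,0],"twist": 2.8},
  {"offset": [0.564,-0.658,0],"twist": 2.8},
  {"offset": [0.564,-0.658,0],"twist": 2.8},
  {"offset": [0.564,-0.658,0],"twist": 2.8},
], gripper=0.0385)

```text
time: 1.35
eef_pos: [0.4652, -0.127, 0.2422]
tcp_rot: [0.993, 0.121, 0.0, 0.0]
contact_force: [0.5, -1.4, 0.4]
opening: 0.453
finger_force: 0.0
```

```bash
python3 - <<'E'
from h import *
goal(np.radians(13.82),np.eye(2),np.array([.54488,.14581]),(0,0)); print(ctrl.get_state()["opening"])
E
```

```text
goal [0.54488 0.14581] yaw feeder 13.82 tool yaw 13.842389272080295 tool offset [ 1.42607409e-01 -2.45862258e-01  1.84054296e-05] tcp [ 0.46523726 -0.1270309   0.24219935] q [-0.477 -0.15   2.037  0.     1.254  0.852] t 1.35
0.4527711110509027
```

Request:
step_arm([
  {"offset": [0.143,-0.246,0.0],"twist": 0},
  {"offset": [0.143,-0.246,0.0],"twist": 0},
  {"offset": [0.143,-0.246,0.0],"twist": 0},
  {"offset": [0.143,-0.246,0.0],"twist": 0},
  {"offset": [0.143,-0.246,0.0],"twist": 0},
  {"offset": [0.143,-0.246,0.0],"twist": 0},
  {"offset": [0.143,-0.246,0.0],"twist": 0},
  {"offset": [0.143,-0.246,0.0],"twist": 0},
])

```text
time: 2.15
eef_pos: [0.5448, 0.1446, 0.2418]
tcp_rot: [0.993, 0.122, -0.001, 0.0]
contact_force: [0.2, -0.2, -0.1]
opening: 0.453
finger_force: 0.0
```

```bash
python3 - <<'E'
from h import *
goal(np.radians(13.82),np.eye(2),np.array([.54488,.14581]),(0,0)); print(ctrl.get_state()["opening"])
import json
c=ctrl.calibration("wrist");json.dump({k:np.array(v).tolist() for k,v in c.items()},open("c1.json","w"))
im=ctrl.read_camera("wrist");cv2.imwrite("pics/w1.png",im)
cv2.imwrite("pics/w1b.png",cv2.resize(im,(800,500),interpolation=cv2.INTER_CUBIC))
E
```

```text
goal [0.54488 0.14581] yaw feeder 13.82 tool yaw 13.971419143564844 tool offset [ 3.89034600e-04 -1.18339166e-03 -8.35053210e-07] tcp [0.54478819 0.14456769 0.24175092] q [ 8.000e-02  4.300e-02  1.854e+00 -1.000e-03  1.246e+00  1.407e+00] t 2.15
0.45322212756493646
```

View pics/w1b.png

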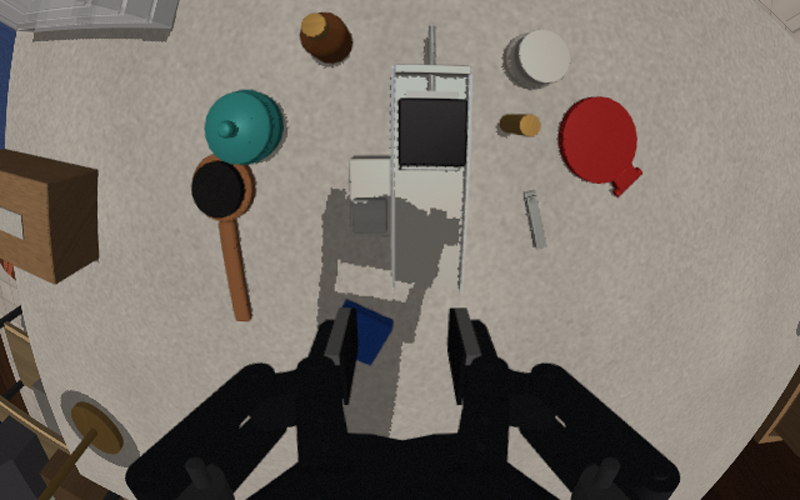

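The wrist view shows the compact at (432,132), the key at (369,215), the open end near (427,288) and the fingers at (345,350) and (460,350). I zoom in for the corners.

```bash
python3 - <<'E'
from h import *
im=cv2.imread("pics/w1.png")
a=cv2.resize(im[45:245,270:385],None,fx=3,fy=3,interpolation=cv2.INTER_CUBIC)
a=np.clip(a.astype(float)*1.3,0,255).astype(np.uint8)
g=cv2.cvtColor(im,cv2.COLOR_BGR2GRAY)[70:140,310:382]
m=(g<70).astype(np.uint8);n,l,s,_=cv2.connectedComponentsWithStats(m);k=1+s[1:,4].argmax()
c=max(cv2.findContours((l==k).astype(np.uint8),0,2)[0],key=cv2.contourArea);print(cv2.boxPoints(cv2.minAreaRect(c))+[310,70],s[k])
cv2.imwrite("pics/crop2.png",a)
E
```

```text
[[319.         134.99999237]
 [319.          79.        ]
 [372.99999237  79.        ]
 [372.99999237 134.99999237]] [   9    9   55   57 2954]
```

View pics/crop2.png

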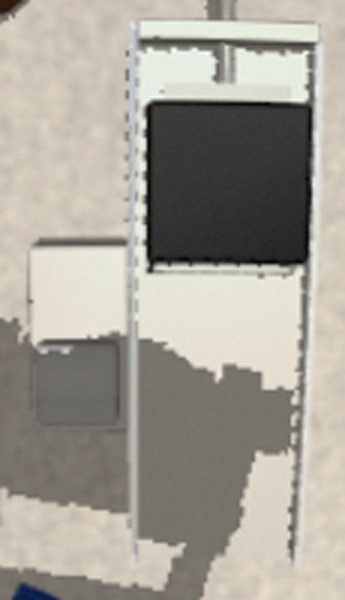

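```bash
python3 - <<'E'
from h import *
import json
c=json.load(open("c1.json"))
P=[(148,101,103.5,29,50),(309,101,103.5,-29,50),(307,262,45.5,-29,50),(149,262,45.5,29,50),(37,341,15,68,46),(118,340,15,38,46),(119,424,-15,38,46),(38,423,-15,68,46),(135,562,-75,32.5,42),(296,562,-75,-32.5,42)]
W=[onz("wrist",270+(u+.5)/3-.5,45+(v+.5)/3-.5,z/1e3,c) for u,v,x,y,z in P]
F=np.array([p[2:4] for p in P])/1e3
for S in (range(10),range(8),[0,1,2,3,8,9]):
    S=list(S);r=fit(F[S],np.array(W)[S]);print(np.round(r[3]@r[1]*1e3,1).tolist(),r[2]);goal(*r[:3])
E
```

```text
[[-1.9, -1.1], [-0.4, 1.5], [0.5, 0.5], [-0.5, -1.8], [0.7, -0.2], [1.1, 0.3], [-0.7, 0.1], [-0.5, 0.3], [0.8, -0.2], [0.9, 0.5]] [0.54900328 0.11937993]
goal [0.54278197 0.1451393 ] yaw feeder 13.577834861212786 tool yaw 13.880455061060866 tool offset [-1.58305994e-03 -1.84045304e-03  1.27965063e-06] tcp [0.54476033 0.14373236 0.24183858] q [ 0.078  0.042  1.854 -0.     1.246  1.407] t 2.2
[[-1.7, -1.0], [-0.2, 1.5], [0.8, 0.6], [-0.2, -1.7], [0.9, -0.2], [1.3, 0.4], [-0.5, 0.1], [-0.3, 0.3]] [0.54877821 0.11930559]
goal [0.54257102 0.14506837] yaw feeder 13.546446949195714 tool yaw 13.880455061060866 tool offset [-1.80487442e-03 -1.82220084e-03  1.53535048e-06] tcp [0.54476033 0.14373236 0.24183858] q [ 0.078  0.042  1.854 -0.     1.246  1.407] t 2.2
[[-1.8, -1.1], [-0.4, 1.5], [0.6, 0.6], [-0.3, -1.7], [1.0, 0.0], [1.0, 0.7]] [0.54894483 0.11923985]
goal [0.54269284 0.14499179] yaw feeder 13.646095152539242 tool yaw 13.880455061060866 tool offset [-1.70497513e-03 -1.71863135e-03  1.45111938e-06] tcp [0.54476033 0.14373236 0.24183858] q [ 0.078  0.042  1.854 -0.     1.246  1.407] t 2.2
```

Request:
step_arm([
  {"offset": [-0.002,-0.002,0.04],"twist": 0.3},
  {"offset": [-0.002,-0.002,0.08],"twist": 0.3},
  {"offset": [-0.002,-0.002,0.12],"twist": 0.3},
  {"offset": [-0.002,-0.002,0.15],"twist": 0.3},
  {"offset": [-0.002,-0.002,0.17],"twist": 0.3},
  {"offset": [-0.002,-0.002,0.175],"twist": 0.3},
  {"offset": [-0.002,-0.002,0.175],"twist": 0.3},
])

```text
time: 2.9
eef_pos: [0.5423, 0.1443, 0.0669]
tcp_rot: [0.993, 0.117, -0.001, 0.0]
contact_force: [0.2, -0.5, 0.6]
opening: 0.451
finger_force: 0.0
```

```bash
python3 - <<'E'
from h import *
th=np.radians(13.58);goal(th,np.array([[np.cos(th),-np.sin(th)],[np.sin(th),np.cos(th)]]),np.array([.5489,.1193]))
s=ctrl.get_state();print(s["contact_force"],s["opening"])
im=ctrl.read_camera("wrist");cv2.imwrite("pics/w2.png",cv2.resize(im[60:,160:480],(800,850))[:600])
sd=ctrl.read_camera("side");cv2.imwrite("pics/s2.png",sd)
E
```

```text
goal [0.54267773 0.14505914] yaw feeder 13.58 tool yaw 13.462655510102978 tool offset [ 5.74372166e-04 -6.71451325e-04 -8.47865745e-07] tcp [0.54227546 0.14427242 0.06686122] q [ 0.079  0.251  1.972 -0.     0.919  1.415] t 2.9
[ 0.24284937 -0.54413974  0.55344374] 0.45102597191584337
```

View pics/w2.png

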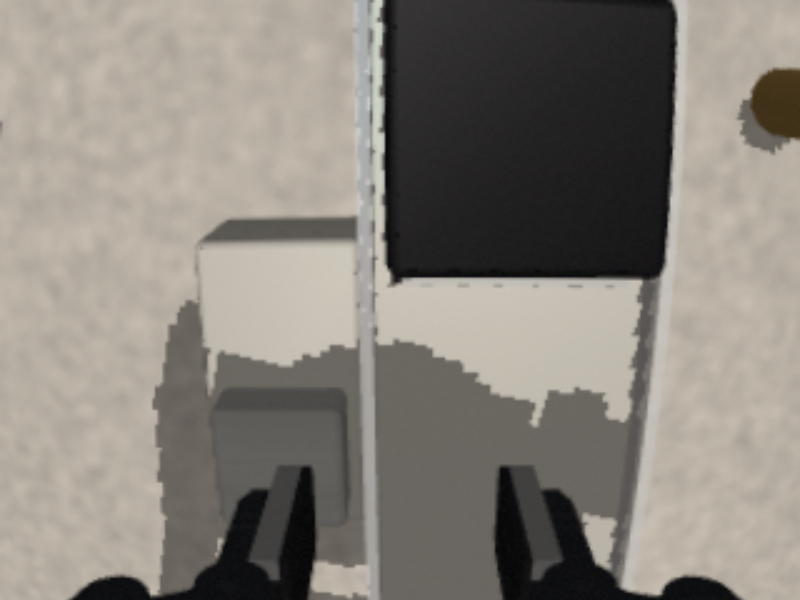

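The left finger is over the key at (270,460) and the right one is in the runway at (520,520), ahead of the compact. I widen the fingers slightly to centre the runway finger and feel for the key.

Request:
step_arm([
  {"offset": [0.0005,-0.0005,0.002],"twist": 0},
  {"offset": [0.0005,-0.0005,0.004],"twist": 0},
  {"offset": [0.0005,-0.0005,0.006],"twist": 0},
  {"offset": [0.0005,-0.0005,0.008],"twist": 0},
  {"offset": [0.0005,-0.0005,0.01],"twist": 0},
  {"offset": [0.0005,-0.0005,0.012],"twist": 0},
  {"offset": [0.0005,-0.0005,0.012],"twist": 0},
], gripper=0.045)

```text
time: 3.7
eef_pos: [0.543, 0.1461, 0.055]
tcp_rot: [0.993, 0.118, -0.0, -0.0]
contact_force: [0.6, -0.2, -0.1]
opening: 0.527
finger_force: 0.0
```

Request:
step_arm([
  {"offset": [0,0,0.002],"twist": 0},
  {"offset": [0,0,0.002],"twist": 0},
])

```text
time: 3.9
eef_pos: [0.5431, 0.1461, 0.0533]
tcp_rot: [0.993, 0.118, -0.0, -0.0]
contact_force: [-0.5, 0.4, 1.8]
opening: 0.527
finger_force: 0.6
```

Request:
step_arm([
  {"offset": [0,0,0.002],"twist": 0},
  {"offset": [0,0,0.002],"twist": 0},
])

```text
time: 4.1
eef_pos: [0.5432, 0.1461, 0.0514]
tcp_rot: [0.993, 0.118, 0.0, -0.0]
contact_force: [-1.2, 1.4, 1.3]
opening: 0.529
finger_force: 1.0
```

Request:
step_arm([
  {"offset": [0,0,0.003],"twist": 0},
  {"offset": [0,0,0.006],"twist": 0},
  {"offset": [0,0,0.009],"twist": 0},
  {"offset": [0,0,0.009],"twist": 0},
  {"offset": [0,0,0.009],"twist": 0},
])

```text
time: 4.6
eef_pos: [0.5432, 0.1462, 0.0435]
tcp_rot: [0.993, 0.118, -0.0, -0.0]
contact_force: [-4.1, -1.3, 10.7]
opening: 0.526
finger_force: 6.2
```

Request:
step_arm([
  {"offset": [0,0,0.001],"twist": 0},
  {"offset": [0,0,0.001],"twist": 0},
])

```text
time: 4.8
eef_pos: [0.5433, 0.1463, 0.0434]
tcp_rot: [0.993, 0.118, -0.001, -0.0]
contact_force: [-6.0, -0.6, 14.1]
opening: 0.528
finger_force: 8.5
```

```bash
python3 - <<'E'
from h import *
s=ctrl.get_state();print(s["contact_force"],s["opening"],s["eef_pos"],s["finger_force"])
im=ctrl.read_camera("wrist");a=cv2.resize(im[40:290,200:440],None,fx=2,fy=2)
t=ctrl.read_camera("side");b=cv2.resize(t[145:240,245:350],None,fx=3,fy=3,interpolation=cv2.INTER_CUBIC)
o=np.zeros((500,800,3),np.uint8);o[:,:480]=a;o[:b.shape[0],480:480+b.shape[1]]=b
cv2.imwrite("pics/w3.png",o)
E
```

```text
[-5.96038723 -0.64061046 14.08287973] 0.5276067113061946 [0.54329323 0.14626231 0.04340501] 8.474704825421213
```

View pics/w3.png

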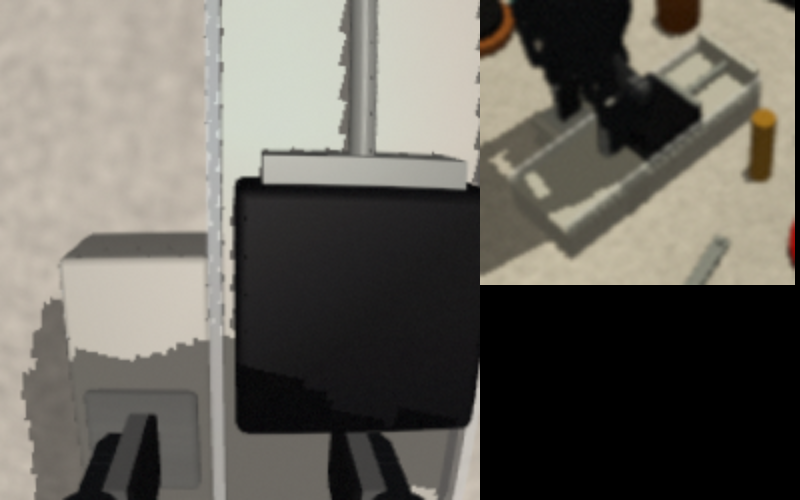

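The key is fully down: descent stalled at 14 N after about 11 mm. The compact, at picture (355,310), lies flat against the runway finger at (350,440), and the stop is retracted. Handing in.

```bash
python3 -c "
from plant import ctrl
print(ctrl.sign_off())"
```

```text
the job is handed in; nothing more can be done
None
```

The job is handed in: one finger holds the key fully down, and the compact lies flat on the runway, resting against the other finger; the bystanders were not touched, and it took about 5 of the 32 s.

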